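# Third hand: press the heatsink against the jig's sprung stop

## Robot

A 6-joint arm with a two-finger parallel gripper is mounted at the origin on a cart in front of the work surface, level with it; the furniture and walls round the work are solid. World frame = base frame: x ahead of the robot, y to its left, z up, the work surface at z = 0. Lengths are in m, angles in degrees, forces in N, time in s.
With the tool pointing down it reaches from about 0.375 to 0.9 m from the base axis. Payload 3.1 kg.
Tool frame: the origin (TCP) lies at the very end of the fingers, on their centre line; the grasp point (between the pads) lies 19 mm behind it; z points along the fingers, y is the line along which they close (so a half turn about z gives the same grasp; the last joint's range is limited). The gripper opens to 87 mm and grips with 3 to 60 N. Pads are 19 mm wide; open, the fingers measure 117 mm over their backs; the gripper's body (75 mm by 190 mm) begins 51 mm behind the grasp point.
Start: joints at [-87.29, 30.224, 82.088, -0, 67.689, -10.227], TCP at [0.14, -0.609, 0.223] pointing down, gripper open.
Joint ranges: [-176.69, 176.69], [-43.24, 126.21], [12.49, 139.97], [-82, 262], [0, 151.66], [-163.58, 163.58]. Speed limits (degrees/s): [159.86, 159.86, 180, 180, 180, 180].

## Interface

Orientations are given as a 3x3 rotation matrix whose columns are the frame's x, y, z axes.
In Python, from rig import bot, imaging gives the robot as it stands.
- The arm moves only by the tool drive_tool, never from a script. Its argument "deltas" is text: rows parted by semicolons, each of 5 numbers parted by spaces: the finger opening in mm, from 0 to 87, then the shift along the world's x, y, z in mm, then the turn about the world's z in rad. In form: jaw dx dy dz twist; .... A call has 1 to 12 rows; each row is the pose to reach, as a shift and turn from the pose commanded when the call began; what a row does not reach only later rows make up. A row lasts 1/10 s, in which the tool goes at most 50 mm and 8.59 degrees, less where a joint would pass 70% of its speed; a pose out of reach is approached as far as the arm can. A call with a gripper value outside its range is refused whole. The fingers move at their own pace and stop on an object; the grip force is fixed at half the most. Time passes only in rows, so rows that repeat a pose let the fingers close. It gives the time, the measured TCP pose, the force, the opening and the grip force at its end, in the units of the state.
- bot.read_state(): the state, without advancing time (a new reading comes with each control period).
- imaging.capture(name): name is "scene" or "side" or "wrist"; returns the picture (384x512x3 uint8, red, green, blue); there is no depth.
- imaging.camera_model(name): a dict with "fx", "fy", "cx", "cy" (pixels), "T" (4x4, takes a point from camera to world coordinates). Camera axes: x right, y down, z forward; pixel columns grow to the right and rows downward; lengths in m; the calibration is good to about 2 mm. A picture is of the moment at which its call begins: read the wrist's pose just before it. camera_model takes no time and is no camera call; for the wrist camera it gives the pose at the moment of the call.
- bot.hand_in(): hands the job in; it is judged then, once.
The state is a dict: "time_s": time; "joint_positions": joint angles; "qvel": joint speeds; "tau": joint torques, N m; "position": TCP position; "tcp_rot": TCP orientation; "force": force on the tool from outside, world axes, zero at the start; "moment": the same for the moment, N m; "opening": opening from 0.0 (shut) to 1.0 (fully open); "grasp_force": force on a finger pad.
Only numpy, scipy, OpenCV 4.12 (cv2) and the standard library are available. Lean on these libraries where they do the work, as an engineer would, in place of code of your own. Each camera call takes 0.05 s, during which the arm holds its last target. There are 200 camera calls.

## Task

First turn the jig's keeper knob a quarter turn anticlockwise, past its click, so that the keeper arm lies out of the way. Then set the finned heatsink down on the jig's bed in the middle of the channel, fins up, and push one of its narrow ends flat against the sprung stop plate until the pointer stands about midway between the two ribs, never driving the plate to the end of its travel. Keep that push steady for at least three seconds and finish still holding it there, so that a colleague can screw it down; leave the other things where they are.

Things in the scene. Friction and masses are not known exactly. Their poses are not given: they have to be found in the camera images.
- jig: Aluminium jig fixed to the desk. Bed plate 10 mm thick, x -48 to +118, y -36 to +36 mm, with an ear to y = -80 under the keeper knob. Origin on the desk under the channel's middle line; +x = pressing direction, toward the sprung stop, away from the robot; z up. Channel: bare bed before the stop plate, centred on y = 0. Behind the plate a back block, x 80 to 115, 62 wide, 39 mm high with its ribs.
- stop_face (a point): Centre of the front face of the sprung steel stop plate, 50 wide (y), 26 high (jig z 11 to 37), 8 thick. Axes as the jig's; face looks to jig -x. At rest at jig (34.5, 0, 24) mm; slides to +x, 34 mm at most, against 400 N/m without preload (18 mm = 7.2 N). Its pointer over the back block stands between the block's two small ribs from 11 to 25 mm of travel, midway at 18.
- keeper (a joint): Turn of the keeper knob, rad, growing anticlockwise seen from above: 0 with the steel keeper arm across the channel in front of the stop plate (as it starts), 1.5 at the end with the arm parked along jig -x. An over-centre spring resists with about 0.12 N m as far as 0.75, then snaps it on to 1.5 and holds it there.
- keeper_grip (a point): On the knob's axis, in its upright black finger bar; at jig (5, -65, 44.5) mm. Bar 12 thick, 44 long, from 20 mm below this point to 13 above. Turns with the knob: its y axis runs along the bar, x across (the jig's axes at 0). Below the bar: hub of radius 14, arm to point +y, 82 long, 10 wide, top 22 mm over the desk. A thin spring rod runs from it to a post 35 mm away to jig +x, 21 mm high.
- heatsink_mid (a point): Centre, half-way up, of the loose finned aluminium heatsink: 32 mm (x) by 40 (y) by 24 high (z, fins up), 35 to 70 g. It starts on the desk beyond the far end of the keyboard. Its narrow ends are the 32 mm wide faces at y = -20 and +20 mm; either may be pressed. Grasp it across the 32 mm. Standing on the bed its centre is 22 mm above the desk.
- mug_1: White mug, 92 mm wide, 95 mm high; a bystander. Origin at the centre of its underside, z up.
- cap_box: Small carton 42 x 62 x 28 mm; a bystander. Origin at the centre of its underside, z up.
- tape_roll: Roll of black tape lying flat, 63 mm across, 18 mm high; a bystander. Origin at the centre of its underside, z up.
- battery_9v: Block battery standing upright, 18 x 26 x 48 mm; a bystander. Origin at the centre of its underside, z up.
Things that resemble listed ones, but are neither listed nor needed, are in the scene too. Leave any blue look-alike of the part that bears heatsink_mid alone.

How it is judged:
By the outcome, as a careful person would: the job done as asked, in the order asked, and still so for the second after the job is handed in, while the arm keeps its last pose, push and grip.
It also fails if it takes over 56 s, if anything falls off the work surface, if the arm or the gripper's body presses on something with over 40 N, if the wrist force passes 120 N, or if a joint passes its speed limit or range.

## Working session

There is one attempt and no reset: what is moved stays moved. The work goes in short steps, Python scripts to look and compute and a tool call to move; the robot and the scene stay as the last step left them, time stands still between calls to the robot, and variables do not carry over. Pictures are saved under pics/ and viewed, at most 10 in all, crops included, and the job is handed in when it is done.

Besides the shell and the picture viewer there is one more tool, called after "Call:" by a JSON object that holds its "fn" and its "kwargs", one argument or row to a line. drive_tool: Moves the arm, as the interface text tells. Its arguments: {"type":"object","properties":{"deltas":{"type":"string"}},"required":["deltas"]}

```bash
mkdir -p pics
python3 - <<'E'
from rig import bot, imaging
import cv2, numpy as np
for n in("scene","side"):
    im=imaging.capture(n); cv2.imwrite(f"pics/{n}0.png",cv2.resize(im[:,:,::-1],(800,600),interpolation=cv2.INTER_CUBIC))
    np.save(f"{n}0.npy",im); m=imaging.camera_model(n); print(n,m['fx'],m['cx'],m['cy'],np.round(m['T'],3).tolist())
s=bot.read_state();print(s['time_s'],s['position'],s['tcp_rot'],s['force'],s['opening'])
E
```

```text
scene 434.70893190363626 252.57677619657076 196.5398821423926 [[0.832, -0.385, 0.401, 0.164], [-0.555, -0.577, 0.599, -0.641], [0.0, -0.721, -0.693, 0.731], [0.0, 0.0, 0.0, 1.0]]
side 447.3145956557766 246.27039443897004 197.0407134254436 [[0.456, -0.548, 0.701, -0.19], [-0.89, -0.282, 0.359, -0.43], [0.001, -0.787, -0.617, 0.687], [0.0, 0.0, 0.0, 1.0]]
0.1 [ 0.13989758 -0.60845687  0.2216451 ] [[ 9.74629380e-01  2.23824840e-01 -1.14902698e-04]
 [ 2.23824621e-01 -9.74627403e-01  1.99111347e-03]
 [ 3.33673334e-04 -1.96631573e-03 -9.99998011e-01]] [-0.33350619  0.125592   -0.20202862] 0.9986283491507097
```

View pics/scene0.png

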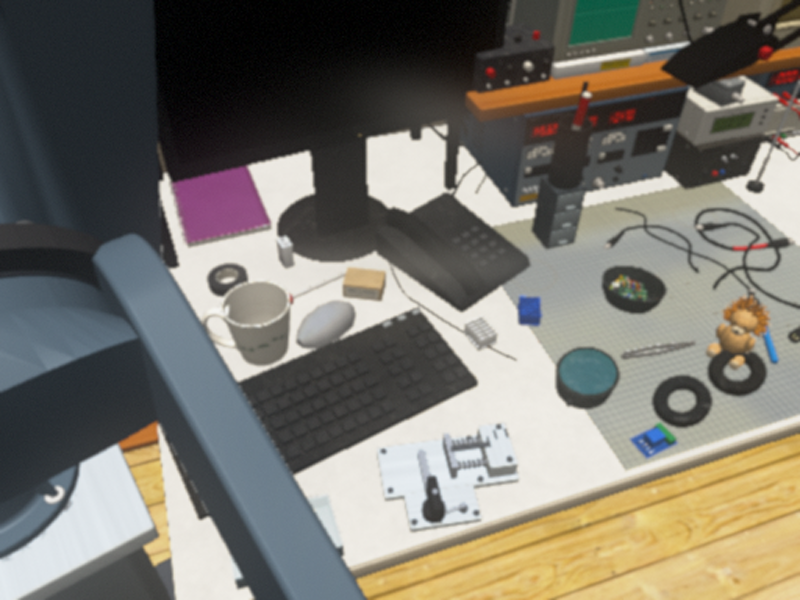

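View pics/side0.png

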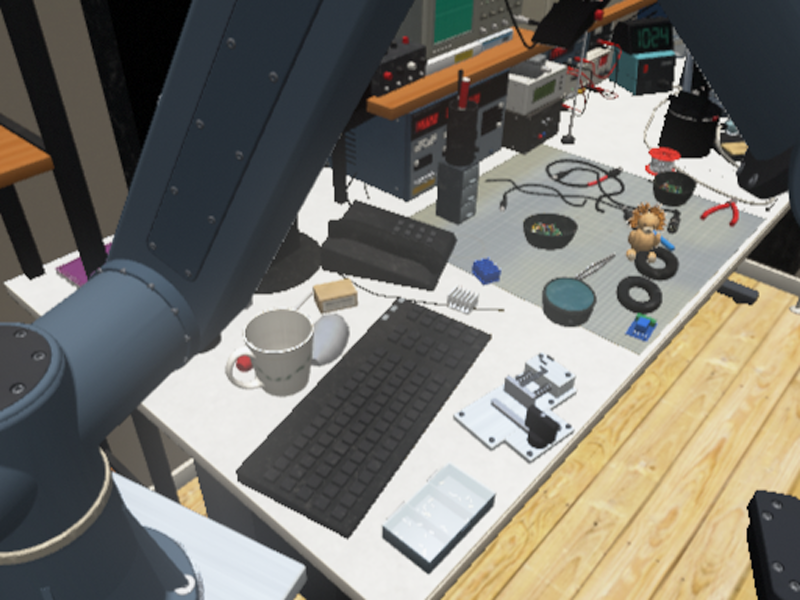

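Candidates for the heatsink are the grey finned block at scene (481,333) / side (462,299) and the blue block at (529,310) / (486,271). The grey aluminium one beyond the keyboard's end fits, and the blue one is the look-alike. I'll check with enlarged crops of it and the jig.

Run:
```python
import cv2, numpy as np
s=np.load("scene0.npy");d=np.load("side0.npy")
def c(im,x,y,w,h): return cv2.resize(im[y:y+h,x:x+w,::-1],(400,300),interpolation=cv2.INTER_CUBIC)
# scale 4, 100x75 windows
a=np.hstack([c(s,238,268,100,75),c(d,285,220,100,75)]);b=np.hstack([c(s,270,180,100,75),c(d,260,150,100,75)])
cv2.imwrite("pics/crops.png",np.vstack([a,b]))
```

```text
(no output)
```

View pics/crops.png

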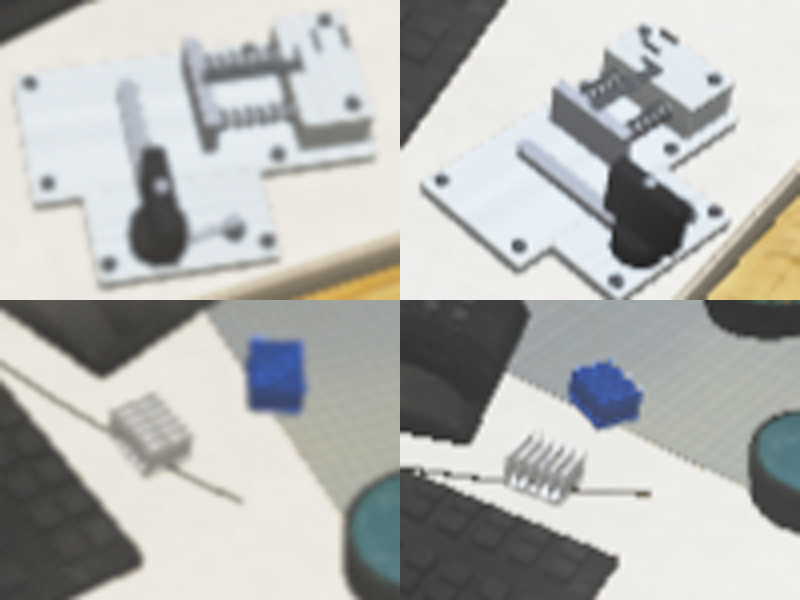

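The crops confirm it: the grey finned block is at scene px ~(307.5,213) / side ~(296,192), and the blue one sits apart on the mat. The jig bed's corners and the black knob are clear too. Now I'll triangulate.

```bash
cat > h.py <<'E'
import numpy as np
from rig import bot, imaging
def ray(m,u,v):
    T=np.array(m['T']);d=T[:3,:3]@np.array([(u-m['cx'])/m['fx'],(v-m['cy'])/m['fy'],1]);return T[:3,3],d/np.linalg.norm(d)
def onz(m,u,v,z):
    o,d=ray(m,u,v);return o+d*(z-o[2])/d[2]
def tri(rs):
    A=sum(np.eye(3)-np.outer(d,d) for o,d in rs);b=sum((np.eye(3)-np.outer(d,d))@o for o,d in rs);return np.linalg.solve(A,b)
E
python3 - <<'E'
from h import *
np.set_printoptions(precision=4,suppress=True)
S=imaging.camera_model("scene");D=imaging.camera_model("side")
f=lambda x,y,X,Y:(X+x/4,Y+y/4)
for n,p in dict(TL=(18,75),BL=(35,207),in_=(85,198),BR=(373,157)).items(): print(n,onz(S,*f(*p,238,268),.01))
for n,p in dict(TL=(22,185),BL=(118,270)).items(): print('side',n,onz(D,*f(*p,285,220),.01))
print('hole pairs tri',tri([ray(S,*f(30,83,238,268)),ray(D,*f(41,180,285,220))]),tri([ray(S,*f(47,183,238,268)),ray(D,*f(118,245,285,220))]))
print('hs',tri([ray(S,*f(150,133,270,180)),ray(D,*f(145,167,260,150))]))
# top outline corners scene z=24mm ; 
for p in[(110,112),(155,93),(190,132),(145,157)]: print('hs top',onz(S,*f(*p,270,180),.024))
print('knobtop',tri([ray(S,*f(152,150,238,268)),ray(D,*f(225,160,285,220))]))
print(imaging.camera_model("wrist"))
E
```

```text
TL [ 0.4214 -0.2198  0.01  ]
BL [ 0.3888 -0.285   0.01  ]
in_ [ 0.4106 -0.294   0.01  ]
BR [ 0.5361 -0.3517  0.01  ]
side TL [ 0.4163 -0.2214  0.01  ]
side BL [ 0.3858 -0.2848  0.01  ]
hole pairs tri [ 0.4227 -0.2288  0.0121] [ 0.3992 -0.2793  0.0124]
hs [ 0.6507 -0.1381  0.0145]
hs top [ 0.6363 -0.1183  0.024 ]
hs top [ 0.6674 -0.1206  0.024 ]
hs top [ 0.6641 -0.1559  0.024 ]
hs top [ 0.6308 -0.1569  0.024 ]
knobtop [ 0.4298 -0.3171  0.0625]
{'fx': 336.655009928961, 'fy': 336.655009928961, 'cx': 252.1459037382685, 'cy': 191.65722926562884, 'T': array([[ 0.2245, -0.9448, -0.2385,  0.2065],
       [-0.9745, -0.2183, -0.0524, -0.5934],
       [-0.0026,  0.2442, -0.9697,  0.3837],
       [ 0.    ,  0.    ,  0.    ,  1.    ]])}
```

Jig origin is about (0.446,-0.273) with +x at about -25°. The knob is near (0.423,-0.334) and the heatsink at (0.650,-0.138). I'll move over the knob and look with the wrist camera.

Call:
{"fn": "drive_tool", "kwargs": {
  "deltas": "50 40 40 0 0.13; 50 80 78 0 0.26; 50 120 116 0 0.39; 50 160 155 0 0.52; 50 200 194 0 0.65; 50 240 233 0 0.78; 50 265 257 0 0.85; 50 283 275 0 0.9; 50 283 275 0 0.9; 50 283 275 0 0.9"
}}

```text
time_s: 1.1
position: [0.4234, -0.3331, 0.2223]
tcp_rot: [[0.428, 0.904, -0.001], [0.904, -0.428, 0.0], [-0.0, -0.001, -1.0]]
force: [-0.3, 0.4, 0.0]
opening: 0.575
grasp_force: 0.0
```

Run:
```python
from h import *
import cv2,pickle
s=bot.read_state(); m=imaging.camera_model("wrist"); im=imaging.capture("wrist")
pickle.dump((m,im),open("w1.pkl","wb")); cv2.imwrite("pics/w1.png",cv2.resize(im[:,:,::-1],(768,576),interpolation=cv2.INTER_CUBIC))
print(s['time_s'],s['position'],s['joint_positions'],s['force'],np.round(s['tcp_rot'],3).tolist(),m['T'][:3,3])
```

```text
1.1 [ 0.42340427 -0.33308751  0.22226712] [-5.00647888e+01  2.36245287e+01  9.44843884e+01 -3.44015124e-02
  6.19256532e+01 -2.47084963e+01] [-0.33359205  0.3858466   0.02443103] [[0.428, 0.904, -0.001], [0.904, -0.428, 0.0], [-0.0, -0.001, -1.0]] [ 0.45377613 -0.27251289  0.38425136]
```

View pics/w1.png

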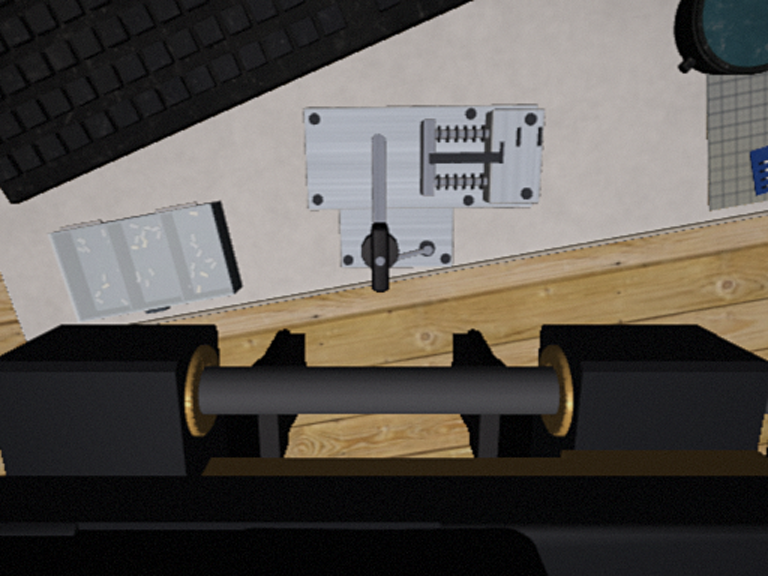

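The wrist view shows the jig square to the image, bed corners at TL(304,107), TR(545,104), BL(308,208), BR(542,207), with the knob bar running from (380,224) to (380,292).

Run:
```python
from h import *
import pickle
m,im=pickle.load(open("w1.pkl","rb"))
np.set_printoptions(precision=4,suppress=True)
P=np.array([onz(m,u/1.5,v/1.5,.01)[:2] for u,v in[(304,107),(545,104),(307,209),(542,207)]])
J=np.array([[-48,36],[118,36],[-48,-36],[118,-36]])/1e3
c=P.mean(0);j=J.mean(0);U,_,V=np.linalg.svd((J-j).T@(P-c));R=(U@V).T
print(np.degrees(np.arctan2(R[1,0],R[0,0])),'org',c-R@j,'res mm',1e3*(P-c-(J-j)@R.T))
o=c-R@j
print('knob pred',o+R@[.005,-.065],'stop',o+R@[.0345,0])
for uv in[(380,224),(380,261),(380,292)]: print(onz(m,uv[0]/1.5,uv[1]/1.5,.0575))
print('plate face top', [onz(m,u/1.5,v/1.5,.037) for u,v in[(421,120),(421,196)]])
```

```text
-24.618877170738006 org [ 0.4522 -0.2705] res mm [[-1.7594  0.4218]
 [ 0.758  -0.7944]
 [-2.4174  1.8525]
 [ 3.4188 -1.4798]]
knob pred [ 0.4297 -0.3317] stop [ 0.4836 -0.2849]
[ 0.4374 -0.309   0.0575]
[ 0.427  -0.331   0.0575]
[ 0.418  -0.3501  0.0575]
plate face top [array([ 0.4897, -0.2612,  0.037 ]), array([ 0.4696, -0.306 ,  0.037 ])]
```

Call:
{"fn": "drive_tool", "kwargs": {
  "deltas": "50 5 3 -40 0.012; 50 5 3 -85 0.012; 50 5 3 -130 0.012; 50 5 3 -165 0.012; 50 5 3 -185 0.012; 50 5 3 -193 0.012; 50 5 3 -193 0.012; 25 5 3 -193 0.012; 20 5 3 -193 0.012; 18 5 3 -193 0.012"
}}

```text
time_s: 2.15
position: [0.4285, -0.3319, 0.0308]
tcp_rot: [[0.42, 0.908, 0.002], [0.908, -0.42, -0.002], [-0.001, 0.002, -1.0]]
force: [-0.0, 0.4, -0.4]
opening: 0.386
grasp_force: 0.0
```

Call:
{"fn": "drive_tool", "kwargs": {
  "deltas": "14 0 0 0 0; 8 0 0 0 0; 8 0 0 0 0; 8 0 0 0 0"
}}

```text
time_s: 2.55
position: [0.4258, -0.3295, 0.0296]
tcp_rot: [[0.418, 0.908, -0.004], [0.908, -0.418, 0.003], [0.001, -0.005, -1.0]]
force: [-5.9, 1.8, 4.6]
opening: 0.137
grasp_force: 30.0
```

Call:
{"fn": "drive_tool", "kwargs": {
  "deltas": "8 -2 1 0 0.07; 8 -2 1 0 0.2; 8 -2 1 0 0.33; 8 -2 1 0 0.46; 8 -2 1 0 0.59; 8 -2 1 0 0.72; 8 -2 1 0 0.85; 8 -2 1 0 0.98; 8 -2 1 0 1.12; 8 -2 1 0 1.25; 8 -2 1 0 1.38; 8 -2 1 0 1.49"
}}

```text
time_s: 3.75
position: [0.4236, -0.3302, 0.0296]
tcp_rot: [[-0.875, 0.485, -0.004], [0.485, 0.875, 0.0], [0.004, -0.002, -1.0]]
force: [-8.6, -3.4, 2.8]
opening: 0.137
grasp_force: 30.0
```

Call:
{"fn": "drive_tool", "kwargs": {
  "deltas": "8 0 0 0 0; 8 0 0 0 0; 8 0 0 0 0.02"
}}

```text
time_s: 4.05
position: [0.4236, -0.3302, 0.0296]
tcp_rot: [[-0.882, 0.472, -0.004], [0.472, 0.882, 0.001], [0.004, -0.002, -1.0]]
force: [-9.2, -3.0, 2.6]
opening: 0.132
grasp_force: 30.0
```

Call:
{"fn": "drive_tool", "kwargs": {
  "deltas": "30 0 0 0 0; 45 0 0 0 0; 45 0 0 0 0; 45 0 0 20 0; 45 10 10 60 0; 45 30 30 110 0; 45 50 40 150 0; 45 70 50 190 0; 45 80 60 200 0; 45 80 60 200 0"
}}

```text
time_s: 5.05
position: [0.5081, -0.2693, 0.2317]
tcp_rot: [[-0.882, 0.471, 0.004], [0.471, 0.882, -0.003], [-0.005, -0.0, -1.0]]
force: [-0.6, 0.7, -0.8]
opening: 0.513
grasp_force: 0.0
```

Run:
```python
from h import *
import cv2,pickle
s=bot.read_state(); m=imaging.camera_model("wrist"); im=imaging.capture("wrist")
pickle.dump((m,im),open("w2.pkl","wb"))
sc=imaging.capture("scene")
cv2.imwrite("pics/w2.png",np.hstack([cv2.resize(im[:,:,::-1],(400,300)),cv2.resize(sc[268:343,238:338,::-1],(400,300))]))
print(s['time_s'],s['position'],s['joint_positions'],s['force'],s['opening'])
```

```text
5.05 [ 0.5081402  -0.26933492  0.23168763] [-3.90714670e+01  2.56303201e+01  8.90433450e+01  3.60754760e-02
  6.50252928e+01 -1.00960561e+02] [-0.62591749  0.73065683 -0.84830788] 0.5126996425830821
```

View pics/w2.png

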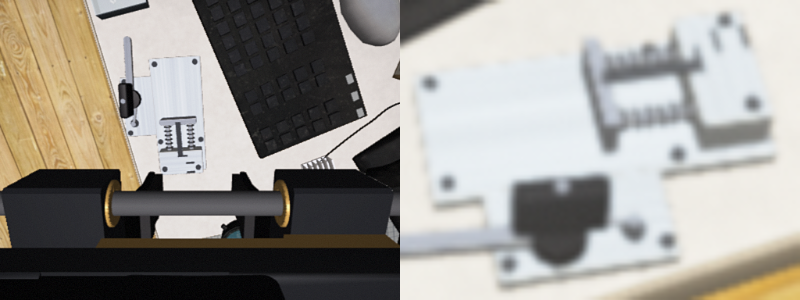

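The pictures show the keeper arm parked along jig -x and the bar now turned along x. Next, over to the heatsink.

Call:
{"fn": "drive_tool", "kwargs": {
  "deltas": "60 20 18 0 -0.13; 60 40 36 0 -0.26; 60 60 55 0 -0.39; 60 80 74 0 -0.52; 60 100 92 0 -0.65; 60 120 110 -5 -0.78; 60 135 125 -10 -0.91; 60 142 131 -10 -1.04; 60 142 131 -10 -1.17; 60 142 131 -10 -1.17; 60 142 131 -10 -1.17"
}}

```text
time_s: 6.25
position: [0.6464, -0.1396, 0.2172]
tcp_rot: [[0.091, 0.996, -0.004], [0.996, -0.091, 0.001], [0.001, -0.004, -1.0]]
force: [-0.5, -0.8, 0.4]
opening: 0.69
grasp_force: 0.0
```

Run:
```python
from h import *
import cv2,pickle
s=bot.read_state(); m=imaging.camera_model("wrist"); im=imaging.capture("wrist")
pickle.dump((m,im),open("w3.pkl","wb"))
cv2.imwrite("pics/w3.png",cv2.resize(im[40:240,120:400,::-1],None,fx=2.8,fy=2.8,interpolation=cv2.INTER_CUBIC))
print(s['time_s'],s['position'],s['joint_positions'],np.round(s['tcp_rot'],3).tolist())
```

```text
6.25 [ 0.64635753 -0.13963329  0.21718911] [-2.18449418e+01  3.35172106e+01  7.65858098e+01 -1.98918189e-02
  7.01601047e+01 -1.65998812e+01] [[0.091, 0.996, -0.004], [0.996, -0.091, 0.001], [0.001, -0.004, -1.0]]
```

View pics/w3.png

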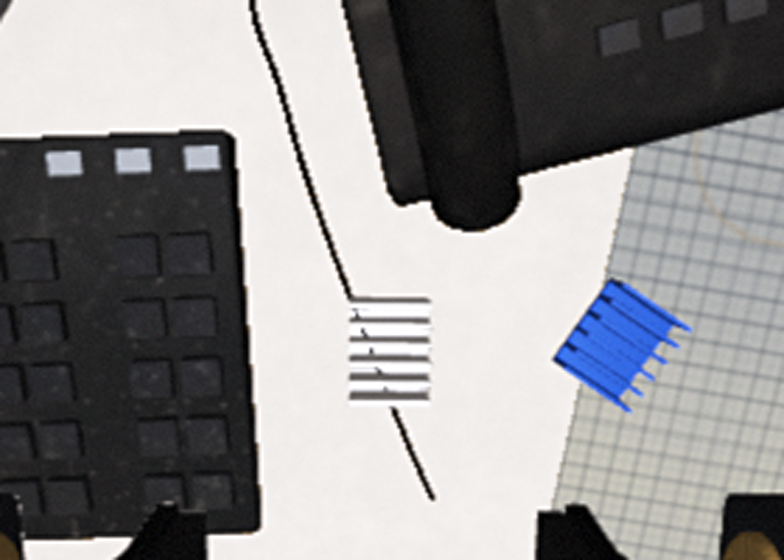

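The heatsink is the grey finned block at crop (349..431, 297..406), square to the gripper, with its fins running across the 32 mm. The blue one is well off to the right.

Run:
```python
from h import *
import pickle
m,im=pickle.load(open("w3.pkl","rb"))
for u,v in[(349,297),(431,297),(431,404),(349,404)]: print(np.round(onz(m,120+u/2.8,40+v/2.8,.024),4))
```

```text
[ 0.6419 -0.1117  0.024 ]
[ 0.6726 -0.1145  0.024 ]
[ 0.6695 -0.1556  0.024 ]
[ 0.6379 -0.1527  0.024 ]
```

Call:
{"fn": "drive_tool", "kwargs": {
  "deltas": "60 5 4 -45 0; 60 5 4 -90 0; 60 5 4 -135 0; 60 5 4 -175 0; 60 5 4 -200 0; 60 5 4 -212 0; 60 5 4 -212 0; 40 5 4 -212 0; 34 5 4 -212 0; 28 5 4 -212 0; 28 5 4 -212 0; 28 5 4 -212 0"
}}

```text
time_s: 7.5
position: [0.6535, -0.1353, 0.0085]
tcp_rot: [[0.093, 0.996, 0.001], [0.996, -0.093, -0.001], [-0.0, 0.001, -1.0]]
force: [-1.5, -0.3, 3.7]
opening: 0.361
grasp_force: 30.0
```

Call:
{"fn": "drive_tool", "kwargs": {
  "deltas": "26 0 0 0 0; 26 0 0 0 0; 26 0 0 0 0; 26 0 0 0 0"
}}

```text
time_s: 7.9
position: [0.6534, -0.1352, 0.0085]
tcp_rot: [[0.093, 0.996, 0.001], [0.996, -0.093, -0.0], [-0.0, 0.001, -1.0]]
force: [-1.6, -0.3, 5.5]
opening: 0.365
grasp_force: 30.0
```

Heatsink gripped at 31.6 mm. Lift and carry.

Call:
{"fn": "drive_tool", "kwargs": {
  "deltas": "26 0 0 25 0; 26 0 0 65 0; 26 0 0 100 0; 26 -15 -10 120 0.1; 26 -40 -26 120 0.23; 26 -68 -45 120 0.36; 26 -96 -64 120 0.49; 26 -124 -82 120 0.62; 26 -152 -100 120 0.75; 26 -176 -117 120 0.88; 26 -195 -129 120 1.01; 26 -204 -135 120 1.12"
}}

```text
time_s: 9.1
position: [0.447, -0.2707, 0.1272]
tcp_rot: [[-0.857, 0.515, -0.001], [0.515, 0.857, 0.001], [0.002, 0.0, -1.0]]
force: [-0.7, -0.3, 0.4]
opening: 0.367
grasp_force: 30.0
```

Call:
{"fn": "drive_tool", "kwargs": {
  "deltas": "26 0 0 0 0.11; 26 0 0 0 0.116; 26 0 0 0 0.116; 26 0 0 0 0.116"
}}

```text
time_s: 9.5
position: [0.4492, -0.2699, 0.1274]
tcp_rot: [[-0.909, 0.416, -0.0], [0.416, 0.909, 0.0], [0.0, 0.0, -1.0]]
force: [-0.0, -0.3, -1.0]
opening: 0.368
grasp_force: 30.0
```

Run:
```python
from h import *
import cv2,pickle
s=bot.read_state(); m=imaging.camera_model("wrist"); im=imaging.capture("wrist");sd=imaging.capture("side")
cv2.imwrite("pics/w4.png",np.hstack([cv2.resize(im[:,:,::-1],(400,300)),cv2.resize(sd[195:315,265:425,::-1],(400,300))]))
y=s['tcp_rot'][:,1];print(s['time_s'],s['position'],np.degrees(np.arctan2(y[1],y[0])),s['force'],s['opening'])
```

```text
9.5 [ 0.44915058 -0.26986666  0.12744173] 65.4309116274358 [-0.01454362 -0.34784858 -1.02586808] 0.36755233591175024
```

View pics/w4.png

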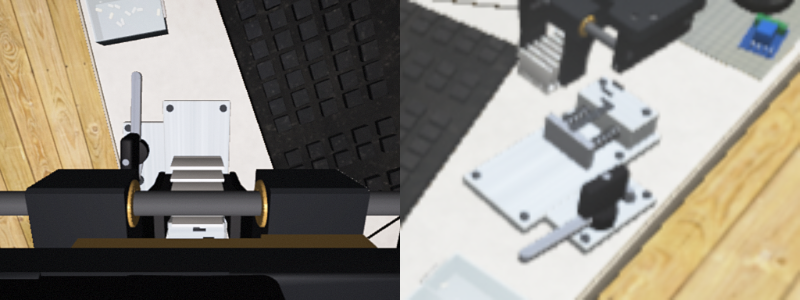

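The part hangs level and centred over the channel (wrist cols 172–226 against the bed's 163–231). I'll lower it until contact.

Call:
{"fn": "drive_tool", "kwargs": {
  "deltas": "26 0 0 -35 0; 26 0 0 -70 0; 26 0 0 -92 0; 26 0 0 -100 0; 26 0 0 -103 0; 26 0 0 -103 0; 26 0 0 -103 0"
}}

```text
time_s: 10.3
position: [0.4497, -0.2707, 0.0256]
tcp_rot: [[-0.91, 0.415, 0.002], [0.415, 0.91, -0.002], [-0.002, -0.001, -1.0]]
force: [0.3, -0.1, 0.1]
opening: 0.366
grasp_force: 30.0
```

Call:
{"fn": "drive_tool", "kwargs": {
  "deltas": "26 0 0 -1 0; 26 0 0 -2 0; 26 0 0 -3 0; 26 0 0 -3 0; 26 0 0 -3 0"
}}

```text
time_s: 10.8
position: [0.4489, -0.2701, 0.0216]
tcp_rot: [[-0.91, 0.415, -0.0], [0.415, 0.91, 0.0], [0.0, 0.0, -1.0]]
force: [0.1, -0.4, 0.9]
opening: 0.362
grasp_force: 30.0
```

Call:
{"fn": "drive_tool", "kwargs": {
  "deltas": "26 0 0 -1 0; 26 0 0 -2 0; 26 0 0 -2 0; 26 0 0 -2 0"
}}

```text
time_s: 11.2
position: [0.4489, -0.2701, 0.0195]
tcp_rot: [[-0.91, 0.415, -0.0], [0.415, 0.91, 0.0], [0.0, 0.0, -1.0]]
force: [0.1, 1.0, -0.4]
opening: 0.364
grasp_force: 30.0
```

Call:
{"fn": "drive_tool", "kwargs": {
  "deltas": "26 0 0 -1 0; 26 0 0 -2 0; 26 0 0 -2 0; 26 0 0 -2 0"
}}

```text
time_s: 11.6
position: [0.449, -0.2702, 0.0185]
tcp_rot: [[-0.91, 0.415, 0.0], [0.415, 0.91, -0.0], [-0.001, -0.0, -1.0]]
force: [-0.8, 1.4, 7.2]
opening: 0.361
grasp_force: 30.0
```

Call:
{"fn": "drive_tool", "kwargs": {
  "deltas": "40 0 0 1 0; 42 0 0 1 0; 42 0 0 1 0; 26 0 0 1 0; 26 0 0 1 0; 26 0 0 1 0; 26 0 0 1 0; 26 0 0 1 0"
}}

```text
time_s: 12.4
position: [0.4489, -0.2701, 0.0185]
tcp_rot: [[-0.91, 0.415, -0.0], [0.415, 0.91, 0.0], [0.0, 0.0, -1.0]]
force: [0.6, -0.3, -1.0]
opening: 0.363
grasp_force: 30.0
```

Call:
{"fn": "drive_tool", "kwargs": {
  "deltas": "26 3 -1 0 0; 26 6 -3 0 0; 26 9 -4 0 0; 26 12 -5.5 0 0; 26 15 -7 0 0; 26 18 -8 0 0; 26 20 -9 0 0; 26 20 -9 0 0; 26 20 -9 0 0; 26 20 -9 0 0"
}}

```text
time_s: 13.4
position: [0.4682, -0.2785, 0.0184]
tcp_rot: [[-0.91, 0.415, -0.001], [0.415, 0.91, 0.001], [0.002, 0.001, -1.0]]
force: [-3.9, -0.3, 1.4]
opening: 0.365
grasp_force: 30.0
```

Call:
{"fn": "drive_tool", "kwargs": {
  "deltas": "26 2 -1 0 0; 26 4 -2 0 0; 26 6 -3 0 0; 26 8 -3.5 0 0; 26 9 -4 0 0; 26 9 -4 0 0; 26 9 -4 0 0; 26 9 -4 0 0"
}}

```text
time_s: 14.2
position: [0.4754, -0.2816, 0.0184]
tcp_rot: [[-0.91, 0.414, -0.005], [0.414, 0.91, 0.003], [0.006, 0.001, -1.0]]
force: [-9.3, 2.0, 4.4]
opening: 0.366
grasp_force: 30.0
```

Run:
```python
from h import *
import cv2
F=[]
for i in range(5):
    im=imaging.capture("side");F.append(bot.read_state()['force'])
sc=imaging.capture("scene");s=bot.read_state()
F=np.array(F);print(s['time_s'],s['position'],F.mean(0),F.mean(0)@[.91,-.415,0],s['opening'])
cv2.imwrite("pics/w5.png",np.hstack([cv2.resize(im[210:300,305:400,::-1],(400,380),interpolation=cv2.INTER_CUBIC),cv2.resize(sc[258:343,238:338,::-1],(400,380),interpolation=cv2.INTER_CUBIC)]))
```

```text
14.5 [ 0.47535914 -0.28158663  0.01840837] [-8.92007128  1.62979133  4.63688385] -8.793628269636935 0.36425832322857676
```

View pics/w5.png

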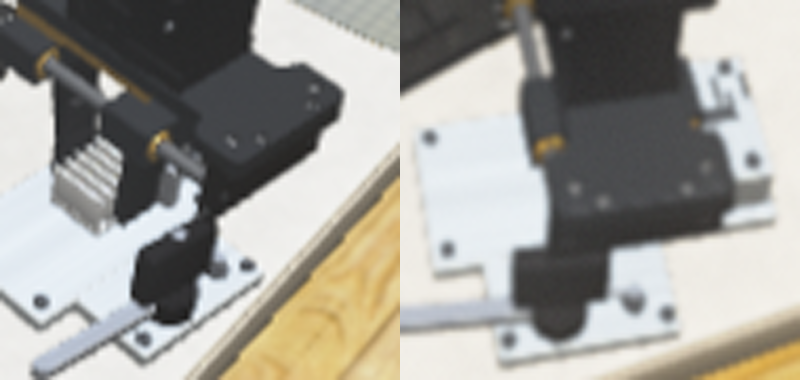

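The part sits in the channel with its end against the plate, at about 8.8 N wrist force including friction. I'll read the pointer against the ribs in an enlarged before/after crop.

Run:
```python
from h import *
import cv2
a=np.load("scene0.npy");b=imaging.capture("scene")
w=[cv2.resize(i[268:308,300:336,::-1],(396,440),interpolation=cv2.INTER_CUBIC) for i in(a,b)]
cv2.imwrite("pics/w6.png",np.hstack(w))
m=imaging.camera_model("scene");T=np.linalg.inv(m['T']);o=np.array([.4476,-.2696]);R=np.array([[.91,.415],[-.415,.91]])
for x in(80,98,101,115):
  p=T@np.r_[o+R@[x/1e3,0],.039,1];u=m['fx']*p[0]/p[2]+m['cx'];v=m['fy']*p[1]/p[2]+m['cy'];print(x,(u-300)*11,(v-268)*11)
```

```text
80 107.92401380957699 178.0168036338398
98 209.07653889245807 164.05294228674438
101 225.88573903425407 161.73247287737183
115 304.14238419185637 150.92933235691362
```

View pics/w6.png

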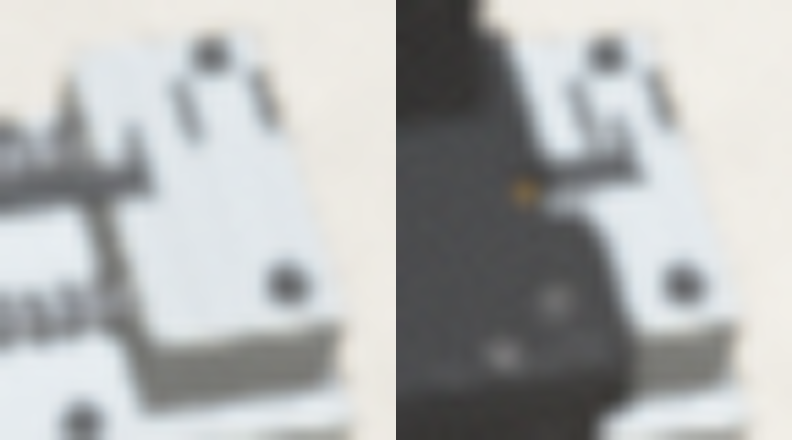

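The pointer bar moved from col 140 to col 227, about 15.6 mm of travel, with midway between the ribs at about col 242. It needs about 2.4 mm more, then a hold.

Call:
{"fn": "drive_tool", "kwargs": {
  "deltas": "26 1 -0.5 0 0; 26 2 -1 0 0; 26 2.7 -1.2 0 0; 26 2.7 -1.2 0 0; 26 2.7 -1.2 0 0; 26 2.7 -1.2 0 0; 26 2.7 -1.2 0 0; 26 2.7 -1.2 0 0"
}}

```text
time_s: 15.35
position: [0.4773, -0.2824, 0.0184]
tcp_rot: [[-0.91, 0.414, -0.007], [0.414, 0.91, 0.004], [0.008, 0.001, -1.0]]
force: [-10.4, 1.2, 5.6]
opening: 0.365
grasp_force: 30.0
```

Run:
```python
from h import *
import cv2
F=[]
for i in range(5):
    b=imaging.capture("scene");F.append(bot.read_state()['force'])
s=bot.read_state();F=np.mean(F,0);print(s['time_s'],s['position'],F,F@[.91,-.415,0])
a=np.load("scene0.npy");w=[cv2.cvtColor(cv2.resize(i[268:308,300:336],(396,440),interpolation=cv2.INTER_CUBIC),cv2.COLOR_RGB2GRAY) for i in(a,b)]
# darkest column in pointer cross-bar rows above the shaft
for g,lo in((w[0],105),(w[1],170)):
    print([lo+int(np.argmin(g[y,lo:lo+95])) for y in(130,136,142,148)])
```

```text
15.6 [ 0.47726659 -0.28242565  0.0184025 ] [-10.06780772   1.24015635   6.30397394] -9.676369911315101
[190, 131, 134, 133]
[237, 237, 238, 237]
```

Travel is now about 17.5 mm. I'll hold for over 3 s.

Call:
{"fn": "drive_tool", "kwargs": {
  "deltas": "26 0 0 0 0; 26 0 0 0 0; 26 0 0 0 0; 26 0 0 0 0; 26 0 0 0 0; 26 0 0 0 0; 26 0 0 0 0; 26 0 0 0 0; 26 0 0 0 0; 26 0 0 0 0; 26 0 0 0 0; 26 0 0 0 0"
}}

```text
time_s: 16.8
position: [0.4773, -0.2824, 0.0184]
tcp_rot: [[-0.91, 0.414, -0.007], [0.414, 0.91, 0.004], [0.008, 0.001, -1.0]]
force: [-10.1, 0.7, 5.8]
opening: 0.366
grasp_force: 30.0
```

Call:
{"fn": "drive_tool", "kwargs": {
  "deltas": "26 0 0 0 0; 26 0 0 0 0; 26 0 0 0 0; 26 0 0 0 0; 26 0 0 0 0; 26 0 0 0 0; 26 0 0 0 0; 26 0 0 0 0; 26 0 0 0 0; 26 0 0 0 0; 26 0 0 0 0; 26 0 0 0 0"
}}

```text
time_s: 18.0
position: [0.4773, -0.2824, 0.0184]
tcp_rot: [[-0.91, 0.414, -0.007], [0.414, 0.91, 0.004], [0.008, 0.001, -1.0]]
force: [-11.6, 1.9, 6.2]
opening: 0.366
grasp_force: 30.0
```

Call:
{"fn": "drive_tool", "kwargs": {
  "deltas": "26 0 0 0 0; 26 0 0 0 0; 26 0 0 0 0; 26 0 0 0 0; 26 0 0 0 0; 26 0 0 0 0; 26 0 0 0 0; 26 0 0 0 0; 26 0 0 0 0; 26 0 0 0 0; 26 0 0 0 0; 26 0 0 0 0"
}}

```text
time_s: 19.2
position: [0.4773, -0.2824, 0.0184]
tcp_rot: [[-0.91, 0.414, -0.007], [0.414, 0.91, 0.004], [0.008, 0.001, -1.0]]
force: [-9.6, 0.9, 5.9]
opening: 0.365
grasp_force: 30.0
```

Call:
{"fn": "drive_tool", "kwargs": {
  "deltas": "26 0 0 0 0; 26 0 0 0 0; 26 0 0 0 0; 26 0 0 0 0; 26 0 0 0 0"
}}

```text
time_s: 19.7
position: [0.4773, -0.2824, 0.0184]
tcp_rot: [[-0.91, 0.414, -0.007], [0.414, 0.91, 0.004], [0.008, 0.001, -1.0]]
force: [-10.2, 1.6, 5.0]
opening: 0.364
grasp_force: 30.0
```

Run:
```python
from h import *
import cv2
b=imaging.capture("scene")
g=cv2.cvtColor(cv2.resize(b[268:308,300:336],(396,440),interpolation=cv2.INTER_CUBIC),cv2.COLOR_RGB2GRAY)
print([170+int(np.argmin(g[y,170:265])) for y in(130,136,142,148)],bot.read_state()['force'])
print(bot.hand_in())
```

```text
[236, 238, 238, 237] [-9.81715689  1.8703854   5.79032212]
the job is handed in; nothing more can be done
None
```

Job handed in at about 20 s: the keeper is parked, and the heatsink is on the bed, fins up, pressed about 17.5 mm into the sprung stop (pointer about midway by camera), held steady for about 4 s and still held.

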